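Fetch the rail dolly from under the sliding till and shut the toolbox

ROBOT

A 6-joint arm with a two-finger parallel gripper is mounted at the origin on the work surface. World frame = base frame: x ahead of the robot, y to its left, z up, the work surface at z = 0. Lengths are in m, angles in rad, forces in N, time in s.
With the tool pointing down it reaches from about 0.375 to 0.9 m from the base axis. Payload 3.1 kg.
Tool frame: the origin (TCP) lies between the finger pads; the fingertips stand 19 mm ahead of it and the grasp point (between the pads) is the TCP; z points along the fingers, y is the direction in which the jaws open and shut (so a half turn about z gives the same grasp; the last joint's range is limited). The gripper opens to 87 mm and grips with 3 to 60 N. Pads are 19 mm wide; open, the fingers measure 117 mm over their backs; the gripper's body (75 mm by 190 mm) begins 51 mm behind the grasp point.
Start: joints at [-1.327, 0.527, 1.433, -0, 1.181, -0.178], TCP at [0.256, -0.57, 0.242] pointing down, gripper open.
Joint ranges: [-3.08, 3.08], [-0.75, 2.2], [0.22, 2.44], [-1.43, 4.57], [0, 2.65], [-2.85, 2.85]. Speed limits (rad/s): [2.79, 2.79, 3.14, 3.14, 3.14, 3.14].

INTERFACE

Orientations are given as a unit quaternion [x, y, z, w].
In Python, from rig import robot gives the robot as it stands.
- The arm moves only by the tool apply_moves, never from a script. Its argument "series" is a list of rows, each a list of 7 numbers: the shift along the tool's x, y, z in cm, then the turn, a rotation vector about the tool's x, y, z in degrees, then the opening, from 0 (shut) to 1 (fully open). In form: [[dx, dy, dz, rx, ry, rz, grip], ...]. A call has 1 to 5 rows; each row is the pose to reach, as a shift and turn from the pose commanded when the call began, along the tool's axes at that moment; what a row does not reach only later rows make up. A row lasts 1/12 s, in which the tool goes at most 41.7 mm and 7.16 degrees, less where a joint would pass 70% of its speed; a pose out of reach is approached as far as the arm can. A call with a gripper value outside its range is refused whole. The fingers move at their own pace and stop on an object; "newtons" is the grip in N (left out, the last holds). Time passes only in rows, so rows that repeat a pose let the fingers close. It gives the time, the measured TCP pose, the force and the opening at its end, in the units of the state.
- robot.get_obs(): the state, without advancing time (a new reading comes with each control period).
- robot.camera(name): name is "side" or "top" or "wrist"; returns the picture (480x640x3 uint8, red, green, blue); there is no depth.
- robot.camera_params(name): a dict with "mtx" (3x3 intrinsics, pixels), "origin" and "rotation" of the camera in the world. Camera axes: x right, y down, z forward; pixel columns grow to the right and rows downward; lengths in m; the calibration is good to about 2 mm. A picture is of the moment at which its call begins: read the wrist's pose just before it. camera_params takes no time and is no camera call; for the wrist camera it gives the pose at the moment of the call.
- robot.hand_in(): hands the job in, once; it reports no verdict.
The state is a dict: "time": time; "q": joint angles; "joint_velocities": joint speeds; "joint_torque": joint torques, N m; "position": TCP position; "tool_rot": TCP orientation; "ft_force": force on the tool from outside, world axes, zero at the start; "moment": the same for the moment, N m; "grip_width": finger opening in m.
Only numpy, scipy, OpenCV 4.12 (cv2) and the standard library are available. Lean on these libraries where they do the work, as an engineer would, in place of code of your own. Each camera call takes 0.05 s, during which the arm holds its last target. There are 200 camera calls.

TASK

The panel beater wants the rail dolly that lies in the toolbox under the sliding till: slide the till along its runners out of the way (do not lift it out or spill what is in it), take the dolly out and set it down gently, standing on its foot, on the rubber mat. Then slide the till fully back to the end of the box where it was, and push the lid shut until the spring catch snaps in. Leave the sanding block and the other things on the bench where they are.

Things in the scene. Friction and masses are not known exactly. Their poses are not given: they have to be found in the camera images.
- toolbox: Fixed open steel toolbox, 180 (x) by 370 (y) by 100 mm high; walls 4, floor 3 mm thick. Origin: centre of its underside, on the bench. -x is the front (catch side, towards the robot), +x the hinge side, +y the left end seen from the robot. Inside, a 10 mm wide runner ledge follows each long wall, its top at z = 63 mm, leaving 152 mm clear between them.
- till: The sliding till: loose grey steel tray, 166 (x) by 165 (y) by 34 mm high, 0.6 to 1 kg filled, on the two runners, rim 3 mm below the wall tops. Slides along the toolbox's y with 3 to 7 N, 197 mm of travel. Starts at the +y end: hard against that end wall its origin is at toolbox y = +98.5 mm, at the other end -98.5 mm. Origin: centre of its underside, axes as the toolbox's.
- till_handle (a point): Middle of the till's handle: a round steel rod, 10 mm thick, 120 mm long along the till's x, straight above the till's centre, its axis 60 mm over the till's underside and 26 mm over its rim, held by an upright at each end. Push it sideways or take it from above. Nothing else in the till stands above its rim.
- spanner: Loose 120 mm spanner lying in the till's -y compartment; must stay in the till. Origin near its middle, underside.
- polish_tin: Loose flat round tin, 51 mm across, 22 mm high, in the till's +y compartment; must stay in the till. Origin: centre of its underside.
- dolly: The rail dolly to fetch: loose forged-steel block shaped like a piece of railway rail, 0.5 to 0.75 kg, standing on its foot on the toolbox floor under the till. 66 mm long (x); foot 44 mm wide (y), 10 mm high; waist 16 mm wide; head 32 mm wide (y), from 26 to 46 mm above the underside. Origin: centre of its underside. Its x is within 0.35 rad of the toolbox's x.
- sanding_block: Loose black rubber sanding block, 115 by 55 by 41 mm high, on the toolbox floor in the -y half (the till passes over it). Leave it there. Origin: centre of its underside.
- mat: Fixed black ribbed rubber mat flat on the bench, 160 (x) by 140 mm (y), 4 mm thick, to the left or the right of the toolbox. Origin: centre of its underside, at bench height.
- socket_set: Fixed low tray of sockets, 160 by 140 mm, 35 mm high, on the side of the toolbox where the mat is not. Origin: centre of its underside.
- hinge (a point): Middle of the lid's hinge line, which runs along the toolbox's y at its +x wall top: toolbox (90, 0, 100) mm.
- lid_edge (a point): Outer top corner of the lid at the middle of its free (catch-side) edge: 180 mm from the hinge line along the lid, 50 mm out from it. When shut it lies 150 mm above the bench on the robot's side.
- lid (a joint): Lid angle, rad: 0 shut, grows as it opens; starts about 1.7, just past upright. Steel cover 180 by 370 mm with a 50 mm deep rim: its outer top face lies 50 mm from the hinge line and, open, faces away from the robot. A stiff hinge (0.55 N m) holds it where it is left. A carrying handle 110 mm long stands 15 mm off the middle of the top face. A 6 mm strike bar hangs from the free edge.
- catch (a joint): Bevelled spring bolt on the middle of the front wall, in m: 0 fully out, up to 0.008 pressed in. The lid's strike bar rides down it and presses it in by some 4 mm, then the bolt springs back to 0 over the bar and holds the lid. Takes about 10 N down on the lid near its free edge. Its housing stands 38 mm out from the front wall, top 111 mm above the bench.
- paint_tin: Loose metal paint tin, 102 mm across, 116 mm high, behind the toolbox. Leave alone. Origin: centre of its underside.
- filler_tin: Loose white tin, 88 mm across, 78 mm high, behind the toolbox. Leave alone. Origin: centre of its underside.
- spray_bottle: Loose spray bottle, 68 mm across, 200 mm high, at the back right. Leave alone. Origin: centre of its underside.
- panel_hammer: Loose hammer 260 mm long lying behind the toolbox. Leave alone.
- tape_roll: Loose roll of tape, 100 mm across, 30 mm high, at the back left. Leave alone. Origin: centre of its underside.
Not all that is in view belongs to the job. What is shaped like the till but yellow is not meant.

How it is judged:
By the outcome, as a careful person would: the job done as asked, in the order asked, and still so for the second after the job is handed in, with the robot touching nothing.
It also fails if it takes over 72 s, if anything falls off the work surface, if the arm or the gripper's body presses on something with over 40 N, if the wrist force passes 120 N, or if a joint passes its speed limit or range.

## Working session

There is one attempt and no reset: what is moved stays moved. The work goes in short steps, Python scripts to look and compute and a tool call to move; the robot and the scene stay as the last step left them, time stands still between calls to the robot, and variables do not carry over. Pictures are saved under pics/ and viewed, about 8 in all and at most 12, crops included, and the job is handed in when it is done.

Besides the shell and the picture viewer there is one more tool, called as name([rows], argument=value, ...), one row to a line, values as JSON. apply_moves: Moves the arm, as the interface text tells. Its arguments: {"type":"object","properties":{"series":{"type":"array"},"newtons":{"type":"number"}},"required":["series"]}

```bash
mkdir -p pics; ls
python3 - <<'E'
from rig import robot
import cv2,json
import numpy as np
np.set_printoptions(precision=4,suppress=True)
o=robot.get_obs();print(o)
for n in("top","side"):
    p=robot.camera_params(n);print(n,p)
    cv2.imwrite(f"pics/{n}0.png",robot.camera(n)[:,:,::-1])
E
```

```text
pics
{'time': 0.0, 'q': array([-1.3275,  0.5284,  1.4339,  0.    ,  1.1814, -0.1785]), 'joint_velocities': array([ 0.0009, -0.0004,  0.0013,  0.0002,  0.0014, -0.0006]), 'joint_torque': array([ -0.0001, -44.0049, -17.6594,   0.0633,   0.0581,  -0.0002]), 'position': array([ 0.2557, -0.5695,  0.2406]), 'tool_rot': array([ 0.9778,  0.2093, -0.    , -0.0011]), 'ft_force': array([-0.7848, -0.8636, -0.0316]), 'moment': array([-0.0207, -0.0045,  0.0308]), 'grip_width': 0.08724552689159061}
top {'mtx': array([[474.9351,   0.    , 308.096 ],
       [  0.    , 474.9351, 235.3837],
       [  0.    ,   0.    ,   1.    ]]), 'origin': array([ 0.4222, -0.0137,  1.3401]), 'rotation': array([ 0.7104, -0.7029,  0.0296, -0.0179])}
side {'mtx': array([[433.3545,   0.    , 317.8358],
       [  0.    , 433.3545, 241.2911],
       [  0.    ,   0.    ,   1.    ]]), 'origin': array([0.7871, 0.4364, 0.9996]), 'rotation': array([ 0.2791,  0.9214, -0.2597, -0.0754])}
```

View pics/top0.png

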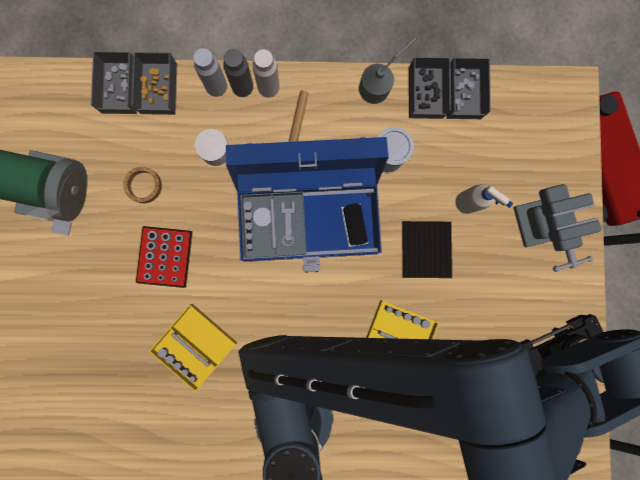

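View pics/side0.png

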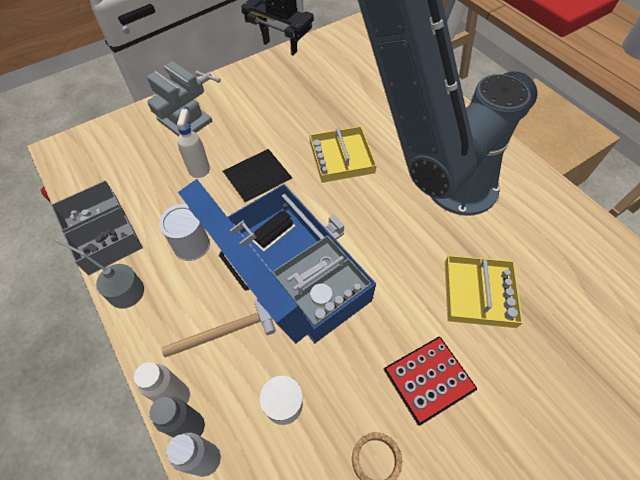

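The top view shows the toolbox at about cols 238–382, rows 190–262, with the till at its left (+y) end and the sanding block near (355,225). The mat is at about (427,249). I'll enlarge both for corner pixels.

```bash
cat > h.py <<'E'
import numpy as np,cv2
from rig import robot
from scipy.spatial.transform import Rotation as R
np.set_printoptions(precision=4,suppress=True)
def ray(p,uv):
    d=np.linalg.inv(p["mtx"])@[uv[0],uv[1],1.]
    return R.from_quat(p["rotation"]).as_matrix()@d
def back(n,uv,z,p=None):
    p=p or robot.camera_params(n); d=ray(p,uv); o=np.array(p["origin"])
    return o+d*(z-o[2])/d[2]
def proj(n,X,p=None):
    p=p or robot.camera_params(n)
    c=R.from_quat(p["rotation"]).as_matrix().T@(np.array(X)-p["origin"])
    u=p["mtx"]@c; return u[:2]/u[2]
E
python3 - <<'E'
import cv2
a=cv2.imread("pics/top0.png")[180:275,230:390]
cv2.imwrite("pics/top0c.png",cv2.resize(a,None,fx=5,fy=5,interpolation=cv2.INTER_CUBIC))
from h import *
for uv in [(402,222),(452,222),(452,277),(402,277)]: print(back("top",uv,.004))
E
```

```text
[ 0.5532 -0.3013  0.004 ]
[ 0.5549 -0.4438  0.004 ]
[ 0.3992 -0.4421  0.004 ]
[ 0.3979 -0.3008  0.004 ]
```

View pics/top0c.png

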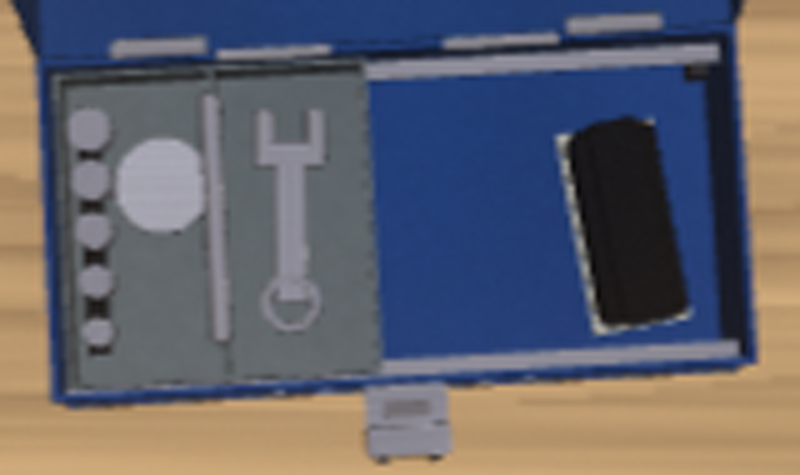

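The crop shows the box's front-left top corner at about (55,405), front-right (755,362), handle rod from (210,95) to (222,338), and till rim edge at x≈365–382.

Run:
```python
from h import *
f=lambda c:((c[0]+.5)/5-.5+230,(c[1]+.5)/5-.5+180)
P={}
for n,c,z in [("FL",(55,405),.1),("FR",(755,362),.1),("BL",(38,62),.1),("BR",(736,38),.1),("catch",(405,455),.05),("h1",(210,95),.128),("h2",(222,338),.128),("tillFR",(382,375),.097),("tillBR",(363,68),.097)]:
    P[n]=back("top",f(c),z);print(n,P[n])
fl,fr=P["FL"],P["FR"]; d=(fl-fr)[:2];print("len",np.linalg.norm(d)); yaw=np.arctan2(-d[0],d[1]);print("yaw",yaw)
c=(fl+fr)[:2]/2; print("centre", c+.09*np.array([np.cos(yaw),np.sin(yaw)]))
b=(P["BL"]+P["BR"])[:2]/2; print(b)
dh=(P["h1"]-P["h2"]);print("yaw handle",np.arctan2(dh[1],dh[0]),np.linalg.norm(dh))
# refine: fit toolbox to corners
from scipy.optimize import least_squares
def tw(q,X): c,s=np.cos(q[2]),np.sin(q[2]); return np.array([q[0]+c*X[0]-s*X[1],q[1]+s*X[0]+c*X[1],X[2]])
obs=[((-.09,.185,.1),(55,405)),((-.09,-.185,.1),(755,362)),((.09,.185,.1),(38,62)),((-.083,.016,.097),(382,375)),((-.06,.0985,.123),(222,338)),((.06,.0985,.123),(210,95))]
p=robot.camera_params("top")
res=lambda q:np.concatenate([proj("top",tw(q,X),p)-f(c) for X,c in obs])
r=least_squares(res,[.5,0,.05],loss="soft_l1");print(r.x,res(r.x))
```

```text
FL [0.4381 0.1411 0.1   ]
FR [ 0.4643 -0.2241  0.1   ]
BL [0.6179 0.1535 0.1   ]
BR [ 0.6354 -0.2141  0.1   ]
catch [ 0.4136 -0.0424  0.05  ]
h1 [0.5975 0.0613 0.128 ]
h2 [0.4727 0.0533 0.128 ]
tillFR [ 0.4555 -0.0289  0.097 ]
tillBR [ 0.6174 -0.0172  0.097 ]
len 0.3661763480265514
yaw 0.07167813737402151
centre [ 0.5409 -0.0351]
[ 0.6266 -0.0303]
yaw handle 0.06405725211234549 0.12507080473215723
[ 0.5408 -0.0384  0.0683] [ 0.4085 -0.1349  1.8881  0.2604  0.4584 -0.0292 -0.321  -0.5423 -0.8718
 -0.5318 -0.9552  1.6321]
```

apply_moves([
  [14.6,-13.7,0,0,0,20.1,1],
  [14.6,-13.7,0,0,0,20.1,1],
  [14.6,-13.7,0,0,0,20.1,1],
  [14.6,-13.7,0,0,0,20.1,1],
  [14.6,-13.7,0,0,0,20.1,1],
])

```text
time: 0.52
position: [0.3332, -0.3821, 0.241]
tool_rot: [0.999, 0.035, -0.0, -0.001]
ft_force: [0.2, -0.3, 0.6]
grip_width: 0.0872
```

apply_moves([
  [9,-17.9,0,0,0,0,1],
  [9,-17.9,0,0,0,0,1],
  [9,-17.9,0,0,0,0,1],
  [9,-17.9,0,0,0,0,1],
  [9,-17.9,0,0,0,0,1],
])

```text
time: 0.93
position: [0.4101, -0.1975, 0.2413]
tool_rot: [0.999, 0.036, -0.0, -0.001]
ft_force: [0.3, -0.1, -0.0]
grip_width: 0.0868
```

apply_moves([
  [9,-17.9,0,0,0,0,1],
  [9,-17.9,0,0,0,0,1],
  [9,-17.9,0,0,0,0,1],
  [9,-17.9,0,0,0,0,1],
  [9,-17.9,0,0,0,0,1],
])

```text
time: 1.35
position: [0.4875, -0.0127, 0.2414]
tool_rot: [0.999, 0.036, -0.0, -0.0]
ft_force: [-0.6, -0.3, -0.2]
grip_width: 0.0872
```

```bash
cat >> h.py <<'E'
BOX=np.array([.541,-.037,.07])
def tw(X,q=BOX): c,s=np.cos(q[2]),np.sin(q[2]); return np.array([q[0]+c*X[0]-s*X[1],q[1]+s*X[0]+c*X[1],X[2]])
def go(*ts):
    "ts: (world xyz, yaw of tool x); prints chained tool shifts cm and turn deg, tool down"
    o=robot.get_obs(); r=R.from_quat(o["tool_rot"]); x=o["position"]
    print("t",o["time"],"pos",x,"rot",r.as_matrix()[:,0],r.as_matrix()[:,2],"F",o["ft_force"],"w",o["grip_width"],"box",BX(x))
    for X,yaw in ts:
        r2=R.from_matrix(np.array([[np.cos(yaw),np.sin(yaw),0],[np.sin(yaw),-np.cos(yaw),0],[0,0,-1.]]).T).as_matrix().T if 0 else R.from_matrix(np.column_stack([[np.cos(yaw),np.sin(yaw),0],[np.sin(yaw),-np.cos(yaw),0],[0,0,-1.]]))
        print(r.inv().apply(np.array(X)-x)*100,np.degrees((r.inv()*r2).as_rotvec())); x,r=np.array(X),r2
def BX(x): c,s=np.cos(BOX[2]),np.sin(BOX[2]); d=np.array(x)-[BOX[0],BOX[1],0]; return np.array([c*d[0]+s*d[1],-s*d[0]+c*d[1],d[2]])
E
sed -i 's/r2=R.from_matrix(np.array.* if 0 else /r2=/' h.py
python3 - <<'E'
from h import *
go((tw((-.015,.0985,.241)),.07),(tw((-.015,.0985,.124)),.07))
E
```

```text
t 1.35 pos [ 0.4875 -0.0127  0.2414] rot [ 0.9974  0.072  -0.0002] [-0.0002  0.0006 -1.    ] F [-0.5506 -0.2629 -0.2279] w 0.08720399720280814 box [-0.0517  0.028   0.2414]
[ 3.6855 -7.0462  0.0464] [-0.0364  0.0104  0.1183]
[ 0.   0.  11.7] [0. 0. 0.]
```

apply_moves([
  [3.7,-7.05,0,0,0,0,1],
  [3.7,-7.05,0,0,0,0,1],
  [3.7,-7.05,0,0,0,0,1],
  [3.7,-7.05,0,0,0,0,1],
])

```text
time: 1.68
position: [0.5191, 0.0593, 0.2411]
tool_rot: [0.999, 0.038, -0.0, 0.0]
ft_force: [-0.3, 0.1, -0.0]
grip_width: 0.0869
```

Run:
```python
from h import *
go((tw((-.015,.0985,.124)),.07))
p=robot.camera_params("wrist");print(p)
cv2.imwrite("pics/w1.png",robot.camera("wrist")[:,:,::-1])
for X in [(.06,.0985,.123),(-.06,.0985,.123),(-.06,.016,.097),(.083,.016,.097)]: print(X,proj("wrist",tw(X),p))
```

```text
t 1.6833 pos [0.5191 0.0593 0.2411] rot [ 0.9972  0.0754 -0.0007] [-0.0007 -0.0002 -1.    ] F [-0.2655  0.1089 -0.0256] w 0.0869191511853881 box [-0.0151  0.0976  0.2411]
[ 0.0173 -0.0923 11.7108] [0.0073 0.0394 0.3157]
{'mtx': array([[374.2984,   0.    , 324.503 ],
       [  0.    , 374.2984, 240.2413],
       [  0.    ,   0.    ,   1.    ]]), 'origin': array([0.6001, 0.0656, 0.3855]), 'rotation': array([ 0.7249, -0.6724, -0.1019,  0.1097])}
(0.06, 0.0985, 0.123) [324.0824 133.8136]
(-0.06, 0.0985, 0.123) [323.3594 295.8503]
(-0.06, 0.016, 0.097) [422.097  282.6895]
(0.083, 0.016, 0.097) [438.3397 100.4739]
```

View pics/w1.png

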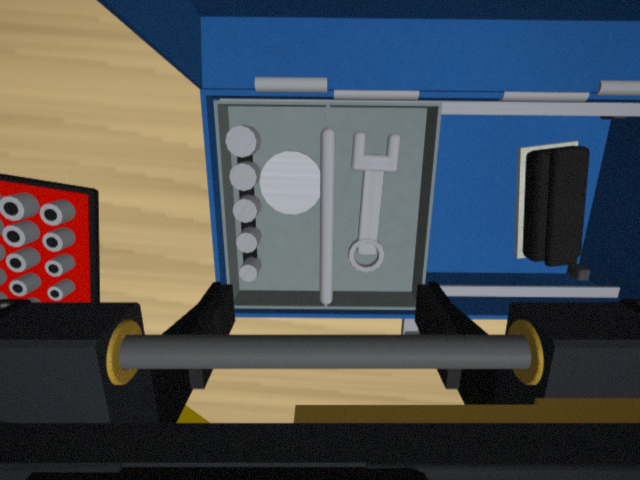

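The handle runs from (328,133) to (326,300), about 4 px right of my prediction, so I shift the box estimate 2.5 mm towards −y. The wrist camera sits on the lid side, so I turn the tool 180° to keep it clear of the lid.

apply_moves([
  [-5,0,-5,0,0,-35,1],
  [-5,0,-5,0,0,-35,1],
  [-5,0,-5,0,0,-35,1],
  [-5,0,-5,0,0,-35,1],
  [-5,0,-5,0,0,-35,1],
])

```text
time: 2.15
position: [0.4682, 0.0522, 0.2919]
tool_rot: [0.942, 0.336, -0.0, 0.0]
ft_force: [-0.5, 0.8, -0.1]
grip_width: 0.087
```

apply_moves([
  [0,0,0,0,0,-35,1],
  [0,0,0,0,0,-35,1],
  [0,0,0,0,0,-35,1],
  [0,0,0,0,0,-35,1],
  [0,0,0,0,0,-35,1],
])

```text
time: 2.57
position: [0.4683, 0.0521, 0.2913]
tool_rot: [0.797, 0.603, -0.001, -0.0]
ft_force: [0.2, -0.9, 0.1]
grip_width: 0.087
```

apply_moves([
  [0,0,0,0,0,-35,1],
  [0,0,0,0,0,-35,1],
  [0,0,0,0,0,-35,1],
  [0,0,0,0,0,-35,1],
  [0,0,0,0,0,-35,1],
])

```text
time: 2.98
position: [0.4683, 0.0521, 0.2913]
tool_rot: [0.579, 0.815, -0.0, -0.0]
ft_force: [-0.2, 0.1, -0.1]
grip_width: 0.0872
```

apply_moves([
  [0,0,0,0,0,-35,1],
  [0,0,0,0,0,-35,1],
  [0,0,0,0,0,-35,1],
  [0,0,0,0,0,-35,1],
  [0,0,0,0,0,-35,1],
])

```text
time: 3.4
position: [0.4683, 0.0521, 0.2913]
tool_rot: [0.307, 0.952, -0.0, -0.001]
ft_force: [-0.1, 0.1, 0.2]
grip_width: 0.087
```

apply_moves([
  [0,0,0,0,0,-35,1],
  [0,0,0,0,0,-35,1],
  [0,0,0,0,0,-35,1],
  [0,0,0,0,0,-35,1],
  [0,0,0,0,0,-35,1],
])

```text
time: 3.82
position: [0.4683, 0.0521, 0.2913]
tool_rot: [0.007, 1.0, -0.0, -0.001]
ft_force: [-0.1, -0.3, -0.1]
grip_width: 0.0872
```

```bash
sed -i 's/BOX=.*/BOX=np.array([.541,-.0395,.07])/' h.py
python3 - <<'E'
from h import *
print(robot.get_obs()["q"])
go((tw((-.01,.0985,.241)),.07+np.pi),(tw((-.01,.0985,.125)),.07+np.pi))
E
```

```text
[-0.1267  0.2552  1.7403 -0.0005  1.1472 -1.6841]
t 3.8167 pos [0.4683 0.0521 0.2913] rot [-0.9999  0.0133  0.0012] [-0.0012 -0.0003 -1.    ] F [-0.0948 -0.3264 -0.095 ] w 0.08718320358933752 box [-0.0661  0.0965  0.2913]
[-5.5799  0.6717  5.0243] [-0.0149 -0.0719 -4.7699]
[ 0.   0.  11.6] [0. 0. 0.]
```

apply_moves([
  [-5.6,0.7,5,0,0,-4.8,0.5],
  [-5.6,0.7,5,0,0,-4.8,0.5],
  [-5.6,0.7,8,0,0,-4.8,0.5],
  [-5.6,0.7,11,0,0,-4.8,0.5],
  [-5.6,0.7,13,0,0,-4.8,0.5],
])

```text
time: 4.23
position: [0.5236, 0.0581, 0.1589]
tool_rot: [-0.032, 0.999, 0.0, -0.002]
ft_force: [0.0, 0.8, 0.3]
grip_width: 0.0613
```

apply_moves([
  [0,0,1.5,0,0,0,0.5],
  [0,0,2.5,0,0,0,0.5],
  [0,0,3.5,0,0,0,0.5],
  [0,0,3.5,0,0,0,0.5],
])

```text
time: 4.57
position: [0.5242, 0.0589, 0.1252]
tool_rot: [-0.033, 0.999, 0.0, -0.002]
ft_force: [-1.1, -0.1, 0.5]
grip_width: 0.0442
```

apply_moves([
  [0,0,0,0,0,0,0],
  [0,0,0,0,0,0,0],
  [0,0,0,0,0,0,0],
  [0,0,0,0,0,0,0],
  [0,0,0,0,0,0,0],
], newtons=10)

```text
time: 4.98
position: [0.5257, 0.06, 0.1273]
tool_rot: [-0.034, 0.999, -0.0, 0.001]
ft_force: [-0.5, 0.5, 0.8]
grip_width: 0.0181
```

Run:
```python
from h import *
x=robot.get_obs()["position"];b=BX(x)
go((tw((b[0],b[1]-.197,b[2])),.07+np.pi))
```

```text
t 4.9833 pos [0.5257 0.06   0.1273] rot [-0.9977 -0.0676 -0.0015] [ 0.0016 -0.0002 -1.    ] F [-0.4761  0.4848  0.8033] w 0.018077315600040784 box [-0.0083  0.1003  0.1273]
[ -0.0453 -19.6999   0.0051] [-0.0147  0.0884 -0.1318]
```

apply_moves([
  [0,0,0.2,0,0,0,0],
  [0,0,0.2,0,0,0,0],
  [0,0,0.2,0,0,0,0],
  [0,0,0.2,0,0,0,0],
])

```text
time: 5.32
position: [0.526, 0.0594, 0.125]
tool_rot: [-0.034, 0.999, -0.001, 0.001]
ft_force: [-0.6, -3.6, 4.4]
grip_width: 0.0095
```

apply_moves([
  [0,-0.5,0,0,0,0,0],
  [0,-1.3,0,0,0,0,0],
  [0,-2.2,0,0,0,0,0],
  [0,-3.1,0,0,0,0,0],
  [0,-4,0,0,0,0,0],
])

```text
time: 5.73
position: [0.5275, 0.0222, 0.1249]
tool_rot: [-0.033, 0.999, 0.002, -0.0]
ft_force: [-0.1, 8.9, 6.9]
grip_width: 0.0096
```

apply_moves([
  [0,-1,0,0,0,0,0],
  [0,-2,0,0,0,0,0],
  [0,-3,0,0,0,0,0],
  [0,-4,0,0,0,0,0],
  [0,-5,0,0,0,0,0],
])

```text
time: 6.15
position: [0.5306, -0.0275, 0.1249]
tool_rot: [-0.033, 0.999, 0.003, -0.001]
ft_force: [-1.0, 9.2, 7.8]
grip_width: 0.0091
```

apply_moves([
  [0,-1,0,0,0,0,0],
  [0,-2,0,0,0,0,0],
  [0,-3,0,0,0,0,0],
  [0,-4,0,0,0,0,0],
  [0,-5,0,0,0,0,0],
])

```text
time: 6.57
position: [0.5337, -0.077, 0.1249]
tool_rot: [-0.033, 0.999, 0.003, -0.001]
ft_force: [-0.9, 9.0, 8.9]
grip_width: 0.0094
```

apply_moves([
  [0,-1,0,0,0,0,0],
  [0,-2,0,0,0,0,0],
  [0,-3,0,0,0,0,0],
  [0,-4,0,0,0,0,0],
  [0,-4.5,0,0,0,0,0],
])

```text
time: 6.98
position: [0.5369, -0.1224, 0.1249]
tool_rot: [-0.033, 0.999, 0.003, -0.001]
ft_force: [-1.4, 8.3, 9.5]
grip_width: 0.0093
```

Run:
```python
from h import *
go()
```

```text
t 6.9833 pos [ 0.5369 -0.1224  0.1249] rot [-0.9979 -0.0653  0.0014] [-0.0018  0.0057 -1.    ] F [-1.4118  8.3487  9.4642] w 0.009268360492079068 box [-0.0099 -0.0824  0.1249]
```

apply_moves([
  [0,-0.6,0,0,0,0,0],
  [0,-1.1,0,0,0,0,0],
  [0,-1.4,0,0,0,0,0],
])

```text
time: 7.23
position: [0.5376, -0.134, 0.1248]
tool_rot: [-0.032, 0.999, 0.005, -0.001]
ft_force: [2.1, 19.8, 11.9]
grip_width: 0.0099
```

apply_moves([
  [0,0,0,0,0,0,0.5],
  [0,0,0,0,0,0,0.5],
  [0,0,0,0,0,0,0.5],
  [0,0,0,0,0,0,0.5],
  [0,0,0,0,0,0,0.5],
])

```text
time: 7.65
position: [0.5385, -0.1387, 0.1242]
tool_rot: [-0.034, 0.999, 0.0, -0.0]
ft_force: [-0.7, -0.2, -0.4]
grip_width: 0.0351
```

apply_moves([
  [0,0,-2,0,0,0,0.5],
  [0,0,-5,0,0,0,0.6],
  [0,0,-9,0,0,0,1],
  [0,0,-13,0,0,0,1],
  [0,0,-16.5,0,0,0,1],
])

```text
time: 8.07
position: [0.5387, -0.1389, 0.2916]
tool_rot: [-0.033, 0.999, -0.0, 0.0]
ft_force: [1.6, -0.4, 0.0]
grip_width: 0.0623
```

apply_moves([
  [6,15,0,0,0,0,1],
  [6,15,0,0,0,0,1],
  [6,15,0,0,0,0,1],
  [6,15,0,0,0,0,1],
  [6,15,0,0,0,0,1],
])

```text
time: 8.48
position: [0.4637, 0.0121, 0.2891]
tool_rot: [-0.036, 0.999, 0.002, -0.003]
ft_force: [-0.8, -0.4, -0.1]
grip_width: 0.0861
```

Run:
```python
from h import *
go()
p=robot.camera_params("wrist");print(p)
cv2.imwrite("pics/w2.png",robot.camera("wrist")[:,:,::-1])
```

```text
t 8.4833 pos [0.4637 0.0121 0.2891] rot [-0.9974 -0.0714  0.0053] [-0.0056  0.0038 -1.    ] F [-0.827  -0.3586 -0.0569] w 0.08610667703626028 box [-0.0735  0.0568  0.2891]
{'mtx': array([[374.2984,   0.    , 324.503 ],
       [  0.    , 374.2984, 240.2413],
       [  0.    ,   0.    ,   1.    ]]), 'origin': array([0.3835, 0.0059, 0.434 ]), 'rotation': array([0.6745, 0.7237, 0.1083, 0.0979])}
```

View pics/w2.png

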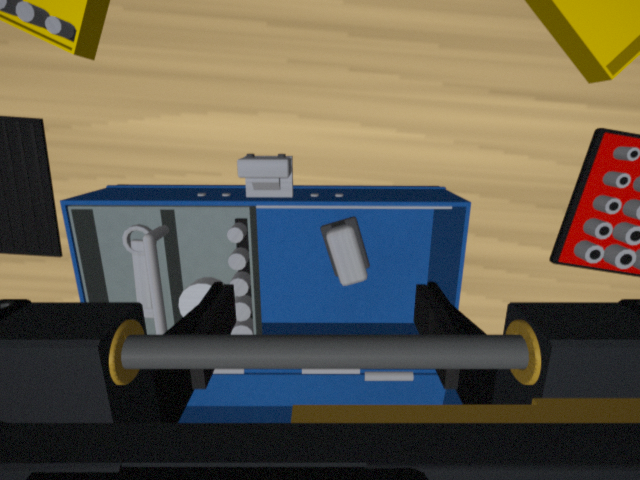

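The till is now at the −y end, and the dolly is at about (345,250). I'll enlarge that crop for the head's corners.

Run:
```python
import cv2
a=cv2.imread("pics/w2.png")[205:295,290:400]
cv2.imwrite("pics/w2c.png",cv2.resize(a,None,fx=6,fy=6,interpolation=cv2.INTER_CUBIC))
```

```text
(no output)
```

View pics/w2c.png

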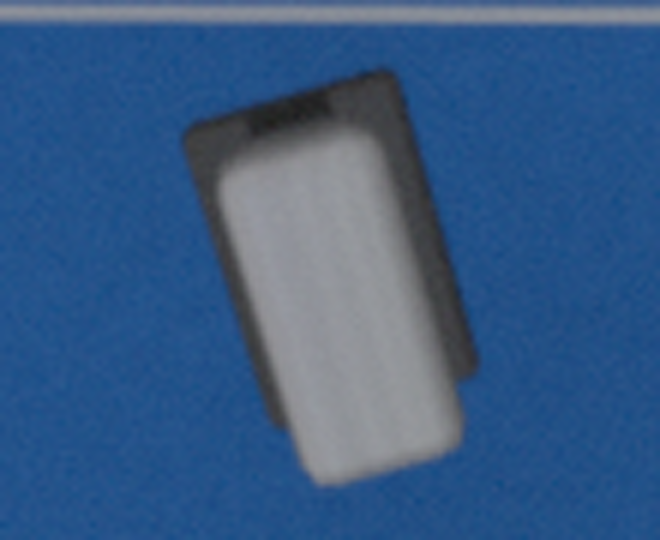

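Run:
```python
from h import *
from scipy.optimize import least_squares
p={'mtx':np.array([[374.2984,0,324.503],[0,374.2984,240.2413],[0,0,1]]),'origin':np.array([0.3835,0.0059,0.434]),'rotation':np.array([0.6745,0.7237,0.1083,0.0979])}
f=lambda c:((c[0]+.5)/6-.5+290,(c[1]+.5)/6-.5+205)
obs=[((-.033,-.016,.049),(213,165)),((-.033,.016,.049),(383,122)),((.033,.016,.049),(468,445)),((.033,-.016,.049),(308,492)),
((-.033,-.022,.013),(183,127)),((-.033,.022,.013),(398,65)),((.033,.022,.013),(483,373))]
res=lambda q:np.concatenate([proj("w",tw(X,q),p)-f(c) for X,c in obs])
r=least_squares(res,[.53,.02,.2],loss="soft_l1");print(r.x,res(r.x),BX([*r.x[:2],0]))
for n,uv,z in [("boxFR",(468,203),.1),("boxFL",(65,201),.1),("till",(256,207),.097)]: 
    X=back("w",uv,z,p);print(n,X,BX(X))
print(robot.get_obs()["q"])
go((np.array([*r.x[:2],.289]),r.x[2]+np.pi))
```

```text
[0.5159 0.0416 0.3474] [-0.4516  0.1689  0.2275 -0.629   0.9924  0.9726 -0.1606  0.4356 -0.5709
 -0.4561  0.3017 -0.2632 -0.1685  0.0183] [-0.0193  0.0827  0.    ]
boxFR [0.4397 0.1418 0.1   ] [-0.0884  0.1879  0.1   ]
boxFL [ 0.4633 -0.2213  0.1   ] [-0.0902 -0.1759  0.1   ]
till [ 0.4575 -0.0502  0.097 ] [-0.0841 -0.0048  0.097 ]
[-0.2201  0.2508  1.7529  0.0004  1.1399 -1.8626]
t 8.5333 pos [0.4664 0.0095 0.2894] rot [-0.9974 -0.0715  0.0018] [-0.0019  0.0008 -1.    ] F [ 0.5426 -0.8966  0.2342] w 0.08644050074520708 box [-0.071   0.0541  0.2894]
[-5.1705  2.8465  0.0364] [  0.0689  -0.0978 -15.8082]
```

apply_moves([
  [-5.2,2.8,0,0,0,-15.8,1],
  [-5.2,2.8,0,0,0,-15.8,1],
  [-5.2,2.8,4,0,0,-15.8,1],
  [-5.2,2.8,8,0,0,-15.8,1],
  [-5.2,2.8,8,0,0,-15.8,1],
])

```text
time: 8.95
position: [0.5149, 0.0381, 0.203]
tool_rot: [-0.17, 0.985, 0.002, -0.007]
ft_force: [-1.0, 0.2, -0.4]
grip_width: 0.087
```

apply_moves([
  [0,0,0,0,0,0,1],
  [0,0,0,0,0,0,1],
  [0,0,0,0,0,0,1],
])

```text
time: 9.2
position: [0.5206, 0.0376, 0.2118]
tool_rot: [-0.17, 0.985, -0.001, 0.002]
ft_force: [0.7, 0.8, 0.2]
grip_width: 0.0872
```

Run:
```python
from h import *
go((np.array([.5159,.0416,.209]),.3474+np.pi))
p=robot.camera_params("wrist");print(p)
cv2.imwrite("pics/w3.png",robot.camera("wrist")[:,:,::-1])
q=[.5159,.0416,.3474]
for X in [(-.033,-.016,.049),(-.033,.016,.049),(.033,.016,.049),(.033,-.016,.049)]:print(proj("",tw(X,q),p))
```

```text
t 9.2 pos [0.5206 0.0376 0.2118] rot [-0.9419 -0.3358 -0.0042] [ 0.0047 -0.0008 -1.    ] F [0.7165 0.8262 0.1737] w 0.08716785876711697 box [-0.0149  0.0784  0.2118]
[0.3114 0.532  0.2743] [-0.1344  0.2409 -0.2814]
{'mtx': array([[374.2984,   0.    , 324.503 ],
       [  0.    , 374.2984, 240.2413],
       [  0.    ,   0.    ,   1.    ]]), 'origin': array([0.4434, 0.0106, 0.3559]), 'rotation': array([0.5698, 0.8079, 0.1226, 0.0876])}
[311.3857 181.988 ]
[350.4578 181.7857]
[349.3063 257.6096]
[312.5887 257.7744]
```

View pics/w3.png

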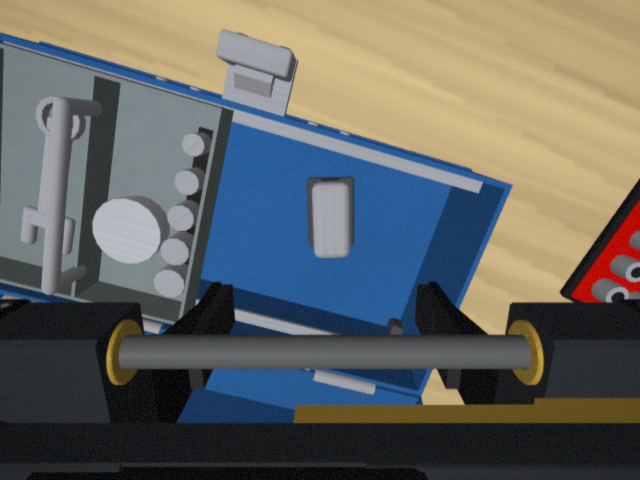

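The head shows at x 311–354, y 180–258, within about 2 px of the prediction and square to the jaws. I'll check the box corner against the model, then compute the descent.

Run:
```python
from h import *
p={'mtx':np.array([[374.2984,0,324.503],[0,374.2984,240.2413],[0,0,1]]),'origin':np.array([0.4434,0.0106,0.3559]),'rotation':np.array([0.5698,0.8079,0.1226,0.0876])}
for n,uv,z in [("box F+y",(512,186),.1),("box -y",(0,36),.1),("tillcorner",(233,110),.097),("tilledge low",(196,300),.097)]:
    print(n,back("",uv,z,p),BX(back("",uv,z,p)))
go((np.array([.5165,.0425,.12]),.3474+np.pi),(np.array([.5165,.0425,.055]),.3474+np.pi))
```

```text
box F+y [0.439  0.1448 0.1   ] [-0.0888  0.191   0.1   ]
box -y [ 0.4621 -0.1944  0.1   ] [-0.0896 -0.149   0.1   ]
tillcorner [ 0.4557 -0.049   0.097 ] [-0.0857 -0.0035  0.097 ]
tilledge low [ 0.5976 -0.0391  0.097 ] [ 0.0565 -0.0036  0.097 ]
t 9.25 pos [0.5205 0.0378 0.2119] rot [-0.9418 -0.336  -0.0045] [ 0.005  -0.0008 -1.    ] F [-0.4027  0.0817  0.1761] w 0.08659436062626218 box [-0.0151  0.0785  0.2119]
[0.2581 0.6001 9.1875] [-0.1397  0.2561 -0.2708]
[0.  0.  6.5] [0. 0. 0.]
```

apply_moves([
  [0.2,0.3,3,0,0,-0.3,1],
  [0.2,0.3,6,0,0,-0.3,1],
  [0.2,0.3,9,0,0,-0.3,1],
  [0.2,0.3,11,0,0,-0.3,1],
  [0.2,0.3,13,0,0,-0.3,1],
])

```text
time: 9.67
position: [0.5172, 0.0403, 0.0801]
tool_rot: [-0.173, 0.985, -0.001, 0.002]
ft_force: [0.2, -0.3, -0.0]
grip_width: 0.0872
```

apply_moves([
  [0,0,1,0,0,0,1],
  [0,0,2,0,0,0,1],
  [0,0,2.6,0,0,0,1],
  [0,0,2.6,0,0,0,1],
  [0,0,2.6,0,0,0,1],
])

```text
time: 10.08
position: [0.5165, 0.0405, 0.0542]
tool_rot: [-0.173, 0.985, -0.0, 0.001]
ft_force: [-0.1, 0.1, -0.3]
grip_width: 0.087
```

Run:
```python
from h import *
go((np.array([.5175,.040,.0545]),.3474+np.pi))
```

```text
t 10.0833 pos [0.5165 0.0405 0.0542] rot [-0.9399 -0.3415 -0.0012] [ 0.0014 -0.0002 -1.    ] F [-0.0571  0.0725 -0.3427] w 0.08700740118739787 box [-0.0188  0.0815  0.0542]
[-0.077  -0.0827 -0.0276] [-0.0379  0.0709  0.0653]
```

apply_moves([
  [0,0,0.1,0,0,0,0],
  [0,0,0.1,0,0,0,0],
  [0,0,0.1,0,0,0,0],
  [0,0,0.1,0,0,0,0],
  [0,0,0.1,0,0,0,0],
], newtons=40)

```text
time: 10.5
position: [0.516, 0.0406, 0.0529]
tool_rot: [-0.173, 0.985, -0.0, 0.0]
ft_force: [-0.0, 1.1, 0.3]
grip_width: 0.0615
```

apply_moves([
  [0,0,0,0,0,0,0],
  [0,0,0,0,0,0,0],
  [0,0,0,0,0,0,0],
  [0,0,0,0,0,0,0],
  [0,0,0,0,0,0,0],
])

```text
time: 10.92
position: [0.5157, 0.0408, 0.0525]
tool_rot: [-0.173, 0.985, 0.0, -0.0]
ft_force: [-0.1, 0.5, 1.2]
grip_width: 0.0313
```

apply_moves([
  [0,0,-0.5,0,0,0,0],
  [0,0,-1,0,0,0,0],
  [0,0,-2,0,0,0,0],
  [0,0,-3,0,0,0,0],
  [0,0,-4,0,0,0,0],
])

```text
time: 11.33
position: [0.5157, 0.0406, 0.0935]
tool_rot: [-0.173, 0.985, 0.0, -0.0]
ft_force: [0.5, 0.3, -4.5]
grip_width: 0.0312
```

apply_moves([
  [0,0,-2,0,0,0,0],
  [0,0,-4,0,0,0,0],
  [0,0,-6,0,0,0,0],
  [0,0,-8,0,0,0,0],
  [0,0,-10,0,0,0,0],
])

```text
time: 11.75
position: [0.5152, 0.0407, 0.1944]
tool_rot: [-0.173, 0.985, -0.0, 0.0]
ft_force: [-0.2, -0.6, -4.9]
grip_width: 0.0318
```

Run:
```python
from h import *
print(robot.get_obs()["q"])
go(([.43,-.1,.24],.07+np.pi),([.477,-.366,.24],.07+np.pi))
```

```text
[-0.1377  0.4493  1.7514 -0.      0.9406 -2.057 ]
t 11.75 pos [0.5152 0.0407 0.1944] rot [-0.9399 -0.3415 -0.0002] [ 0.0003 -0.0001 -1.    ] F [-0.1935 -0.6208 -4.9102] w 0.03183274471917855 box [-0.0201  0.0818  0.1944]
[ 12.8153 -10.3109  -4.5575] [-0.006   0.0138 15.9577]
[ -2.828  -26.8636   0.    ] [0. 0. 0.]
```

apply_moves([
  [0,0,-3.5,0,0,0,0],
  [5.7,-12.9,-3.5,0,0,19.9,0],
  [5.7,-12.9,-3.5,0,0,19.9,0],
  [5.7,-12.9,-3.5,0,0,19.9,0],
  [5.7,-12.9,-3.5,0,0,19.9,0],
])

```text
time: 12.17
position: [0.5063, -0.1048, 0.2291]
tool_rot: [0.002, 1.0, -0.002, 0.001]
ft_force: [0.5, 0.2, -5.2]
grip_width: 0.0312
```

apply_moves([
  [1.5,-13.6,0,0,0,0,0],
  [1.5,-13.6,0,0,0,0,0],
  [1.5,-13.6,0,0,0,0,0],
  [1.5,-13.6,0,0,0,0,0],
  [1.5,-13.6,0,0,0,0,0],
])

```text
time: 12.58
position: [0.4912, -0.2404, 0.2285]
tool_rot: [0.002, 1.0, -0.002, 0.001]
ft_force: [-0.3, 0.6, -5.4]
grip_width: 0.0321
```

apply_moves([
  [1.5,-13.6,0,0,0,0,0],
  [1.5,-13.6,0,0,0,0,0],
  [1.5,-13.6,0,0,0,0,0],
  [1.5,-13.6,0,0,0,0,0],
  [1.5,-13.6,0,0,0,0,0],
])

```text
time: 13.0
position: [0.4763, -0.3756, 0.2281]
tool_rot: [0.001, 1.0, -0.001, 0.001]
ft_force: [0.2, 0.6, -5.5]
grip_width: 0.0315
```

Run:
```python
from h import *
print(robot.get_obs()["q"])
go(([.476,-.372,.0535],np.pi))
```

```text
[-0.8513  0.5167  1.4967 -0.001   1.1253 -2.4193]
t 13.0 pos [ 0.4763 -0.3756  0.2281] rot [-1.      0.0024 -0.0013] [ 0.0013 -0.0028 -1.    ] F [ 0.1853  0.6387 -5.5092] w 0.031527449181046954 box [-0.088  -0.3308  0.2281]
[ 0.0563  0.4114 17.4617] [-0.1623  0.0737 -0.1373]
```

Descending, with the last part slow.

apply_moves([
  [0,0.3,3.5,0,0,0,0],
  [0,0.3,7,0,0,0,0],
  [0,0.3,10.5,0,0,0,0],
  [0,0.3,13.5,0,0,0,0],
  [0,0.3,15.5,0,0,0,0],
])

```text
time: 13.42
position: [0.4754, -0.3653, 0.07]
tool_rot: [-0.001, 1.0, 0.003, -0.002]
ft_force: [0.2, 0.5, -5.7]
grip_width: 0.0312
```

apply_moves([
  [0,0,0.5,0,0,0,0],
  [0,0,0.9,0,0,0,0],
  [0,0,1.3,0,0,0,0],
  [0,0,1.5,0,0,0,0],
  [0,0,1.6,0,0,0,0],
])

```text
time: 13.83
position: [0.4774, -0.3696, 0.0579]
tool_rot: [-0.001, 1.0, -0.001, 0.001]
ft_force: [-0.7, -0.1, -4.7]
grip_width: 0.0315
```

Run:
```python
from h import *
go(([.476,-.372,.0535],np.pi))
```

```text
t 13.8333 pos [ 0.4774 -0.3696  0.0579] rot [-1.     -0.0014 -0.0017] [ 0.0017 -0.0018 -1.    ] F [-0.6693 -0.0936 -4.7173] w 0.031453752214427845 box [-0.0865 -0.3248  0.0579]
[ 0.1455 -0.2391  0.4386] [-0.1044  0.1001  0.0816]
```

apply_moves([
  [0,0,0.15,0,0,0,0],
  [0,0,0.25,0,0,0,0],
  [0,0,0.35,0,0,0,0],
  [0,0,0.35,0,0,0,0],
  [0,0,0.35,0,0,0,0],
])

```text
time: 14.25
position: [0.4769, -0.3695, 0.0536]
tool_rot: [-0.001, 1.0, -0.0, 0.0]
ft_force: [0.6, 1.3, -3.6]
grip_width: 0.032
```

apply_moves([
  [0,0,0.05,0,0,0,0],
  [0,0,0.1,0,0,0,0],
  [0,0,0.1,0,0,0,0],
])

```text
time: 14.5
position: [0.4769, -0.3695, 0.0535]
tool_rot: [-0.001, 1.0, -0.0, 0.0]
ft_force: [-1.2, 1.4, 6.1]
grip_width: 0.0317
```

apply_moves([
  [0,0,0,0,0,0,0.6],
  [0,0,0,0,0,0,0.6],
  [0,0,0,0,0,0,0.7],
  [0,0,0,0,0,0,0.8],
  [0,0,0,0,0,0,0.8],
])

```text
time: 14.92
position: [0.4767, -0.3693, 0.052]
tool_rot: [-0.001, 1.0, -0.0, 0.0]
ft_force: [0.3, -0.4, -0.4]
grip_width: 0.0572
```

apply_moves([
  [0,0,-1,0,0,0,0.8],
  [0,0,-4,0,0,0,0.8],
  [0,0,-8,0,0,0,0.8],
  [0,0,-12,0,0,0,0.8],
  [0,0,-16,0,0,0,0.8],
])

```text
time: 15.33
position: [0.4763, -0.3688, 0.2141]
tool_rot: [-0.001, 1.0, 0.0, -0.0]
ft_force: [1.0, -1.1, 0.3]
grip_width: 0.0693
```

apply_moves([
  [-3,11.5,-2,0,0,-4,0.8],
  [-3,11.5,-2,0,0,-4,0.8],
  [-3,11.5,-2,0,0,-4,0.8],
  [-3,11.5,-2,0,0,-4,0.8],
  [-3,11.5,-2,0,0,-4,0.8],
])

```text
time: 15.75
position: [0.507, -0.2523, 0.2333]
tool_rot: [-0.037, 0.999, -0.001, 0.001]
ft_force: [-0.4, -0.4, 0.2]
grip_width: 0.0695
```

```bash
sed -i 's/BOX=.*/BOX=np.array([.541,-.0372,.07])/' h.py
python3 - <<'E'
from h import *
go(([.538,-.137,.23],np.pi+.07))
p=robot.camera_params("wrist");print(p)
cv2.imwrite("pics/w4.png",robot.camera("wrist")[:,:,::-1])
print(proj("",[.477,-.3695,.05],p),proj("",tw((0,-.0985,.123)),p))
E
```

```text
t 15.75 pos [ 0.507  -0.2523  0.2333] rot [-0.9972 -0.0747 -0.001 ] [ 0.0011 -0.0011 -1.    ] F [-0.4408 -0.4033  0.1653] w 0.06948067268835956 box [-0.049  -0.2122  0.2333]
[-3.9547 11.2625  0.3234] [-0.0685  0.058   0.2726]
{'mtx': array([[374.2984,   0.    , 324.503 ],
       [  0.    , 374.2984, 240.2413],
       [  0.    ,   0.    ,   1.    ]]), 'origin': array([ 0.4258, -0.258 ,  0.3777]), 'rotation': array([0.6727, 0.7247, 0.1089, 0.1017])}
[192.787  176.2504] [475.075  306.6642]
```

View pics/w4.png

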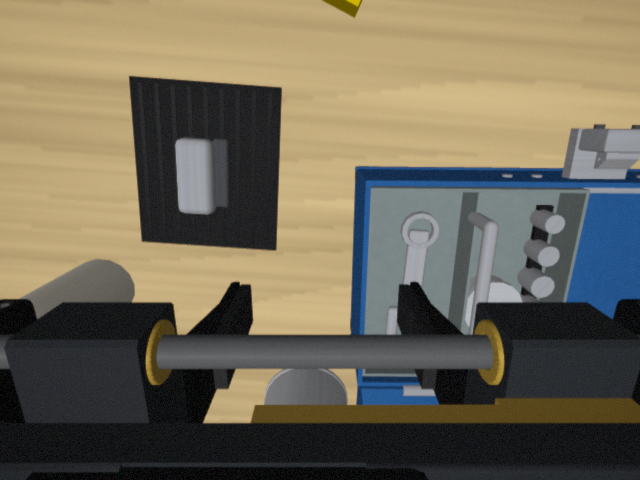

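The dolly stands upright on the mat at about (197,176), and the till contents are in place. Next I grip the handle again, which has its front end at about (486,225).

apply_moves([
  [-3.9,11.3,0,0,0,0,0.6],
  [-3.9,11.3,0,0,0,0,0.6],
  [-3.9,11.3,0,0,0,0,0.6],
  [-3.9,11.3,2.5,0,0,0,0.6],
  [-3.9,11.3,5,0,0,0,0.6],
])

```text
time: 16.22
position: [0.5392, -0.1387, 0.1828]
tool_rot: [-0.037, 0.999, -0.001, 0.002]
ft_force: [0.3, -0.4, 0.4]
grip_width: 0.0531
```

apply_moves([
  [0,0,2,0,0,0,0.6],
  [0,0,4,0,0,0,0.6],
  [0,0,5,0,0,0,0.5],
  [0,0,5.8,0,0,0,0.5],
  [0,0,5.8,0,0,0,0.5],
])

```text
time: 16.63
position: [0.5367, -0.1394, 0.1226]
tool_rot: [-0.035, 0.999, 0.001, -0.001]
ft_force: [-0.7, -0.6, 0.1]
grip_width: 0.0449
```

apply_moves([
  [0,0,0,0,0,0,0],
  [0,0,0,0,0,0,0],
  [0,0,0,0,0,0,0],
  [0,0,0,0,0,0,0],
  [0,0,0,0,0,0,0],
], newtons=10)

```text
time: 17.05
position: [0.5377, -0.1381, 0.1248]
tool_rot: [-0.035, 0.999, 0.001, 0.001]
ft_force: [2.2, 11.6, 3.2]
grip_width: 0.0181
```

apply_moves([
  [0,0,0,0,0,0,0],
  [0,0,0,0,0,0,0],
  [0,0,0,0,0,0,0],
])

```text
time: 17.3
position: [0.5374, -0.1339, 0.1248]
tool_rot: [-0.034, 0.999, 0.004, 0.0]
ft_force: [2.7, 14.1, 5.3]
grip_width: 0.0095
```

Run:
```python
from h import *
x=robot.get_obs()["position"];b=BX(x)
go((tw((b[0],b[1]+.19,.125)),.07+np.pi))
```

```text
t 17.3 pos [ 0.5374 -0.1339  0.1248] rot [-0.9977 -0.0682 -0.0009] [ 0.0004  0.0079 -1.    ] F [ 2.7289 14.0691  5.2897] w 0.00947592563183018 box [-0.0104 -0.0963  0.1248]
[ 0.0339 18.9996  0.1264] [ 0.4486  0.0517 -0.102 ]
```

apply_moves([
  [0,0.5,0,0,0,0,0],
  [0,1.3,0,0,0,0,0],
  [0,2.3,0,0,0,0,0],
  [0,3.3,0,0,0,0,0],
  [0,4.3,0,0,0,0,0],
])

```text
time: 17.72
position: [0.5353, -0.0962, 0.1247]
tool_rot: [-0.036, 0.999, -0.001, 0.001]
ft_force: [1.3, -4.8, 2.7]
grip_width: 0.0094
```

apply_moves([
  [0,1,0,0,0,0,0],
  [0,2,0,0,0,0,0],
  [0,3,0,0,0,0,0],
  [0,4,0,0,0,0,0],
  [0,5,0,0,0,0,0],
])

```text
time: 18.13
position: [0.5315, -0.046, 0.1247]
tool_rot: [-0.036, 0.999, -0.001, 0.001]
ft_force: [1.0, -5.4, 3.4]
grip_width: 0.0092
```

apply_moves([
  [0,1,0,0,0,0,0],
  [0,2,0,0,0,0,0],
  [0,3,0,0,0,0,0],
  [0,4,0,0,0,0,0],
  [0,5,0,0,0,0,0],
])

```text
time: 18.55
position: [0.5278, 0.0039, 0.1247]
tool_rot: [-0.036, 0.999, -0.001, 0.001]
ft_force: [1.4, -5.6, 3.4]
grip_width: 0.0095
```

apply_moves([
  [0,1,0,0,0,0,0],
  [0,2,0,0,0,0,0],
  [0,3,0,0,0,0,0],
  [0,4,0,0,0,0,0],
  [0,4.5,0,0,0,0,0],
])

```text
time: 18.97
position: [0.5242, 0.0494, 0.1247]
tool_rot: [-0.036, 0.999, -0.001, 0.001]
ft_force: [0.1, -7.4, 4.9]
grip_width: 0.0093
```

Run:
```python
from h import *
go()
```

```text
t 18.9667 pos [0.5242 0.0494 0.1247] rot [-0.9974 -0.0726 -0.001 ] [ 0.0011 -0.0014 -1.    ] F [ 0.0565 -7.3558  4.9192] w 0.00934553701873037 box [-0.0107  0.0876  0.1247]
```

apply_moves([
  [0,0.5,0,0,0,0,0],
  [0,0.9,0,0,0,0,0],
  [0,1.2,0,0,0,0,0],
  [0,1.4,0,0,0,0,0],
  [0,1.4,0,0,0,0,0],
])

```text
time: 19.38
position: [0.5231, 0.0625, 0.1247]
tool_rot: [-0.036, 0.999, -0.001, 0.0]
ft_force: [0.3, -5.6, 5.0]
grip_width: 0.0091
```

apply_moves([
  [0,0.15,0,0,0,0,0],
  [0,0.3,0,0,0,0,0],
  [0,0.3,0,0,0,0,0],
])

```text
time: 19.63
position: [0.5227, 0.063, 0.1246]
tool_rot: [-0.037, 0.999, -0.003, -0.0]
ft_force: [-1.2, -15.7, 4.7]
grip_width: 0.0097
```

apply_moves([
  [0,0.15,0,0,0,0,0],
  [0,0.3,0,0,0,0,0],
  [0,0.3,0,0,0,0,0],
])

```text
time: 19.88
position: [0.5225, 0.0647, 0.1246]
tool_rot: [-0.038, 0.999, -0.004, -0.0]
ft_force: [-1.5, -19.6, 4.4]
grip_width: 0.0128
```

apply_moves([
  [0,-0.3,0,0,0,0,0.05],
  [0,-0.5,0,0,0,0,0.3],
  [0,-0.5,0,0,0,0,0.4],
  [0,-0.5,0,0,0,0,0.4],
  [0,-0.5,0,0,0,0,0.4],
])

```text
time: 20.3
position: [0.5222, 0.0648, 0.1237]
tool_rot: [-0.036, 0.999, 0.0, -0.001]
ft_force: [-0.3, -0.0, 0.4]
grip_width: 0.0285
```

Run:
```python
from h import *
go()
a=robot.camera("top")[180:275,230:390,::-1]
cv2.imwrite("pics/top2.png",cv2.resize(a,None,fx=5,fy=5,interpolation=cv2.INTER_CUBIC))
```

```text
t 20.3 pos [0.5222 0.0648 0.1237] rot [-0.9975 -0.0712  0.0015] [-0.0016  0.0009 -1.    ] F [-0.3091 -0.0184  0.4427] w 0.02849177242396482 box [-0.0117  0.103   0.1237]
```

Run:
```python
from h import *
X=back("top",(307,142),.272);print("lid edge",X,BX(X))
print("pred px th=1.6,1.7,1.8:",[proj("top",tw((.09-.18*np.cos(t)+.05*np.sin(t),0,.1+.18*np.sin(t)+.05*np.cos(t)))) for t in(1.6,1.7,1.8)])
go((tw((0,.1,.34)),.07+np.pi),(tw((.21,0,.34)),.07+np.pi),(tw((.21,0,.272)),.07+np.pi))
x0=.21;z0=.272
for t in np.arange(1.7,-.01,-.1):
    x=.09-.165*np.cos(t)+.05*np.sin(t)+.0095*np.sin(t); z=.1+.165*np.sin(t)+.05*np.cos(t)+.019
    print("%.1f dx %.1f dz %.1f"%(t,(x0-x)*100,(z0-z)*100))
```

```text
lid edge [ 0.708  -0.0264  0.272 ] [ 0.1673 -0.0009  0.272 ]
pred px th=1.6,1.7,1.8: [array([307.2099, 150.8349]), array([306.7081, 143.9612]), array([306.2223, 137.6967])]
t 20.35 pos [0.5223 0.0647 0.1237] rot [-0.9974 -0.0714  0.0012] [-0.0013  0.0007 -1.    ] F [ 0.5749  0.0484 -0.1827] w 0.030355206180874436 box [-0.0115  0.103   0.1237]
[ -1.1235  -0.2809 -21.6277] [ 0.0446 -0.0698  0.0856]
[-21. -10.   0.] [0. 0. 0.]
[0.  0.  6.8] [0. 0. 0.]
1.7 dx 4.0 dz -0.4
1.6 dx 5.6 dz -1.0
1.5 dx 7.2 dz -1.5
1.4 dx 8.9 dz -1.8
1.3 dx 10.7 dz -1.9
1.2 dx 12.4 dz -1.9
1.1 dx 14.2 dz -1.7
1.0 dx 15.9 dz -1.3
0.9 dx 17.6 dz -0.7
0.8 dx 19.2 dz -0.0
0.7 dx 20.8 dz 0.8
0.6 dx 22.3 dz 1.9
0.5 dx 23.6 dz 3.0
0.4 dx 24.9 dz 4.3
0.3 dx 26.0 dz 5.6
0.2 dx 27.0 dz 7.1
0.1 dx 27.8 dz 8.7
-0.0 dx 28.5 dz 10.3
```

apply_moves([
  [0,0,-4,0,0,0,0.4],
  [0,0,-8,0,0,0,0.4],
  [0,0,-12,0,0,0,0.4],
  [0,0,-16,0,0,0,0.4],
  [0,0,-20,0,0,0,0.4],
])

```text
time: 20.77
position: [0.5221, 0.0647, 0.3257]
tool_rot: [-0.036, 0.999, 0.0, -0.001]
ft_force: [0.2, -0.2, -0.4]
grip_width: 0.0347
```

apply_moves([
  [8,0,-2,0,0,0,0],
  [8,0,-2,0,0,0,0],
  [8,0,-2,0,0,0,0],
  [8,0,-2,0,0,0,0],
  [8,0,-2,0,0,0,0],
])

```text
time: 21.18
position: [0.4434, 0.0586, 0.3442]
tool_rot: [-0.036, 0.999, 0.0, 0.001]
ft_force: [-0.6, 0.4, -0.8]
grip_width: 0.0095
```

Run:
```python
from h import *
a=robot.camera("wrist")[:,:,::-1]
p=robot.camera_params("wrist")
cv2.imwrite("pics/w5.png",a)
go((tw((.21,0,.345)),.07+np.pi))
for X in [(-.09,.185,.1),(-.083,.016,.097),(0,.0985,.123)]:print(proj("",tw(X),p))
```

```text
t 21.2333 pos [0.4439 0.0584 0.3439] rot [-0.9975 -0.0713 -0.0006] [ 0.0006  0.0002 -1.    ] F [ 0.028  -0.1577  0.1663] w 0.005805801041835268 box [-0.0902  0.1022  0.3439]
[-30.0023 -10.2623  -0.0907] [0.0099 0.0366 0.0801]
[402.6966 205.8012]
[243.6015 211.5367]
[320.7418 293.0301]
```

View pics/w5.png

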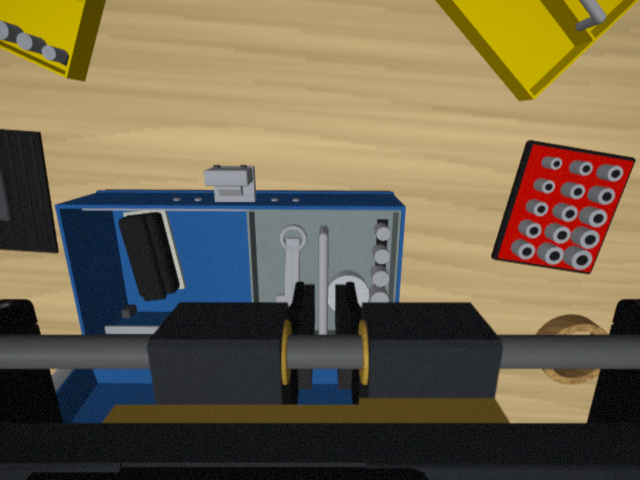

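Run:
```python
import cv2
a=cv2.imread("pics/w5.png")[185:305,240:415]
cv2.imwrite("pics/w5c.png",cv2.resize(a,None,fx=4.5,fy=4.5,interpolation=cv2.INTER_CUBIC))
```

```text
(no output)
```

View pics/w5c.png

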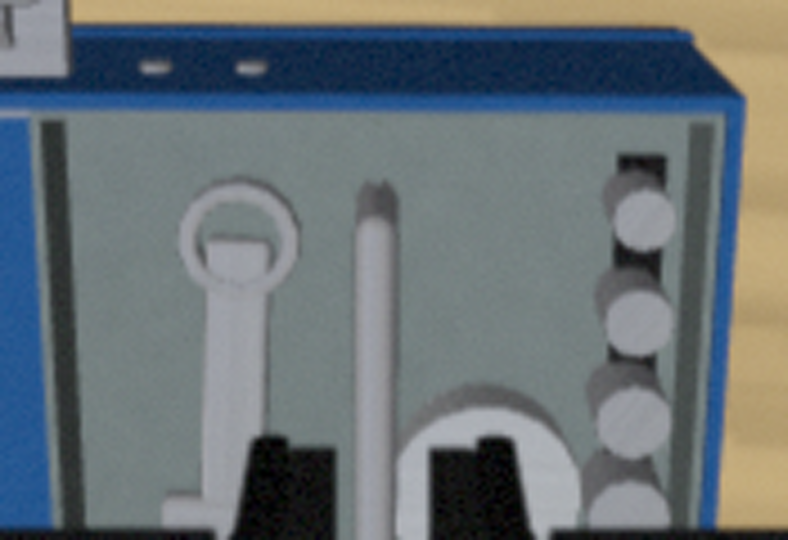

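The till's right rim lies directly against the +y wall with no gap, and the tin and spanner are still in it. Next I go over and behind the lid with the fingers shut.

apply_moves([
  [-15,-5.1,0,0,0,0,0],
  [-15,-5.1,0,0,0,0,0],
  [-15,-5.1,0,0,0,0,0],
  [-15,-5.1,0,0,0,0,0],
  [-15,-5.1,0,0,0,0,0],
])

```text
time: 21.65
position: [0.6037, 0.0156, 0.3416]
tool_rot: [-0.035, 0.999, -0.001, 0.002]
ft_force: [-0.6, -0.6, -0.1]
grip_width: 0.0006
```

apply_moves([
  [-15,-5.2,0,0,0,0,0],
  [-15,-5.2,0,0,0,0,0],
  [-15,-5.2,0,0,0,0,0],
  [-15,-5.2,0,0,0,0,0],
  [-15,-5.2,0,0,0,0,0],
])

```text
time: 22.07
position: [0.7553, -0.0257, 0.3388]
tool_rot: [-0.035, 0.999, -0.0, 0.0]
ft_force: [0.7, -0.1, -1.1]
grip_width: 0.0003
```

Run:
```python
from h import *
go((tw((.21,0,.272)),.07+np.pi)); print(robot.get_obs()["q"])
```

```text
t 22.0667 pos [ 0.7553 -0.0257  0.3388] rot [-0.9976 -0.0693 -0.0001] [ 0.0001 -0.0004 -1.    ] F [ 0.7011 -0.0564 -1.1318] w 0.0002546661995535938 box [ 0.2146 -0.0035  0.3388]
[0.4631 0.3563 6.6748] [-0.0256  0.0068 -0.0389]
[-0.1813  0.6515  0.9255 -0.0004  1.5643 -1.8214]
```

apply_moves([
  [0.4,0.3,3,0,0,0,0],
  [0.4,0.3,6,0,0,0,0],
  [0.4,0.3,6.7,0,0,0,0],
  [2.4,0.3,6.7,0,0,0,0],
  [4.4,0.3,6.3,0,0,0,0],
])

```text
time: 22.48
position: [0.7067, -0.0227, 0.2785]
tool_rot: [-0.036, 0.999, 0.001, 0.0]
ft_force: [4.2, 1.7, -0.6]
grip_width: 0.0004
```

apply_moves([
  [1,0,-0.4,0,0,0,0],
  [2,0,-0.7,0,0,0,0],
  [2.9,0,-1,0,0,0,0],
  [3.9,0,-1.2,0,0,0,0],
  [4.9,0,-1.4,0,0,0,0],
])

```text
time: 22.9
position: [0.6573, -0.0268, 0.296]
tool_rot: [-0.036, 0.999, -0.0, 0.002]
ft_force: [4.0, 1.1, -0.3]
grip_width: 0.0005
```

Run:
```python
from h import *
go()
```

```text
t 22.9 pos [ 0.6573 -0.0268  0.296 ] rot [-0.9975 -0.0711 -0.0031] [ 0.0031 -0.0001 -1.    ] F [ 3.9674  1.124  -0.2678] w 0.0004879396888838481 box [0.1168 0.0023 0.296 ]
```

apply_moves([
  [1.1,0,0.1,0,0,0,0],
  [2.1,0,0.3,0,0,0,0],
  [3.2,0,0.5,0,0,0,0],
  [4.2,0,0.6,0,0,0,0],
  [5.3,0,0.7,0,0,0,0],
])

```text
time: 23.32
position: [0.6047, -0.0309, 0.2899]
tool_rot: [-0.036, 0.999, -0.001, 0.002]
ft_force: [3.1, 0.5, -0.8]
grip_width: 0.0003
```

apply_moves([
  [1,0,0.2,0,0,0,0],
  [2,0,0.5,0,0,0,0],
  [3,0,0.9,0,0,0,0],
  [4,0,1.3,0,0,0,0],
  [5,0,1.7,0,0,0,0],
])

```text
time: 23.73
position: [0.5541, -0.0344, 0.2721]
tool_rot: [-0.035, 0.999, -0.0, 0.001]
ft_force: [1.4, -0.5, 0.7]
grip_width: 0.0005
```

Run:
```python
from h import *
go((tw((.018,0,.272)),.07+np.pi))
```

```text
t 23.7333 pos [ 0.5541 -0.0344  0.2721] rot [-0.9975 -0.0709 -0.0025] [ 0.0026 -0.0007 -1.    ] F [ 1.3936 -0.5157  0.6987] w 0.0004910949588726334 box [0.0133 0.0019 0.2721]
[-0.4727 -0.1889  0.0162] [-0.048   0.1438  0.0578]
```

apply_moves([
  [0.8,-0.1,0.6,0,0,0,0],
  [1.6,-0.2,1.3,0,0,0,0],
  [2.4,-0.2,2,0,0,0,0],
  [3.2,-0.2,2.7,0,0,0,0],
  [3.9,-0.2,3.4,0,0,0,0],
])

```text
time: 24.15
position: [0.5143, -0.039, 0.2378]
tool_rot: [-0.036, 0.999, -0.0, -0.0]
ft_force: [-0.5, 0.0, 2.4]
grip_width: 0.001
```

apply_moves([
  [0.7,0,0.9,0,0,0,0],
  [1.4,0,1.7,0,0,0,0],
  [2.1,0,2.5,0,0,0,0],
  [2.6,0,3.2,0,0,0,0],
  [2.9,0,3.7,0,0,0,0],
])

```text
time: 24.57
position: [0.4854, -0.041, 0.1997]
tool_rot: [-0.035, 0.999, 0.0, -0.001]
ft_force: [0.3, -0.1, 1.8]
grip_width: 0.0004
```

Run:
```python
from h import *
go((tw((-.075,0,.169)),.07+np.pi))
a=robot.camera("side")
cv2.imwrite("pics/s2.png",a[:,:,::-1])
```

```text
t 24.5667 pos [ 0.4854 -0.041   0.1997] rot [-0.9975 -0.0709  0.0011] [-0.0011  0.     -1.    ] F [ 0.3334 -0.0722  1.787 ] w 0.0003526359662901386 box [-0.0558  0.0001  0.1997]
[ 1.9208 -0.005   3.0688] [ 0.0056 -0.0613  0.0564]
```

View pics/s2.png

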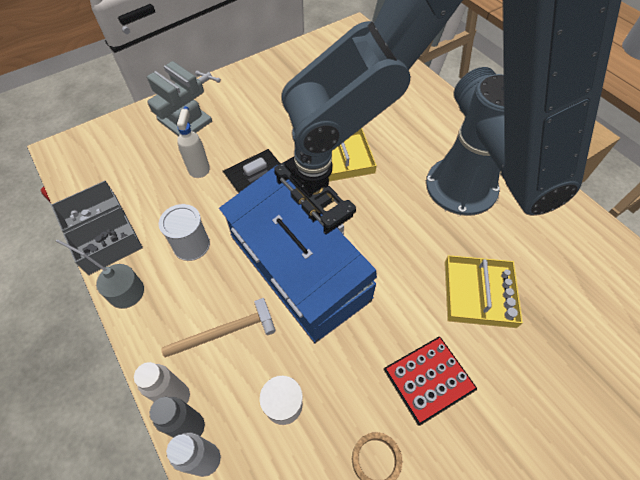

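The lid is nearly shut, with the fingers on the middle of its front edge. The dolly is on the mat, at about (257,167). Now I press down in small steps.

apply_moves([
  [0.5,0,0.7,0,0,0,0],
  [0.9,0,1.3,0,0,0,0],
  [1.2,0,1.8,0,0,0,0],
  [1.4,0,2.2,0,0,0,0],
  [1.4,0,2.5,0,0,0,0],
])

```text
time: 25.03
position: [0.4718, -0.042, 0.1751]
tool_rot: [-0.036, 0.999, -0.0, -0.0]
ft_force: [-2.1, -0.7, 3.1]
grip_width: 0.0004
```

apply_moves([
  [0,0,0.2,0,0,0,0],
  [0,0,0.4,0,0,0,0],
  [0,0,0.5,0,0,0,0],
])

```text
time: 25.28
position: [0.472, -0.0419, 0.1696]
tool_rot: [-0.035, 0.999, 0.0, -0.001]
ft_force: [-1.4, 0.3, 1.0]
grip_width: 0.0005
```

apply_moves([
  [0,0,0.2,0,0,0,0],
  [0,0,0.4,0,0,0,0],
  [0,0,0.4,0,0,0,0],
])

```text
time: 25.53
position: [0.472, -0.0419, 0.1691]
tool_rot: [-0.036, 0.999, -0.0, -0.0]
ft_force: [-8.2, 1.9, 29.2]
grip_width: 0.0003
```

apply_moves([
  [0,0,-2,0,0,0,0],
  [0,0,-6,0,0,0,0],
  [0,0,-10,0,0,0,0],
  [2,0,-12,0,0,0,0.3],
  [2,0,-12,0,0,0,0.3],
])

```text
time: 25.95
position: [0.4527, -0.0437, 0.2902]
tool_rot: [-0.036, 0.999, -0.002, 0.003]
ft_force: [-0.4, 0.2, -0.3]
grip_width: 0.0074
```

apply_moves([
  [0,0,0,0,0,0,0.3],
  [0,0,0,0,0,0,0.3],
  [0,0,0,0,0,0,0.3],
])

```text
time: 26.2
position: [0.4521, -0.0432, 0.2846]
tool_rot: [-0.035, 0.999, 0.001, -0.001]
ft_force: [-0.9, 1.0, -0.2]
grip_width: 0.0227
```

Run:
```python
from h import *
go()
w=robot.camera("wrist")[:,:,::-1]; s=robot.camera("side")[:,:,::-1]
cv2.imwrite("pics/w6.png",w)
p=robot.camera_params("wrist");c=proj("",tw((-.1,0,.12)),p);print(c,proj("",tw((-.09,.185,.15)),p),proj("",tw((-.09,-.185,.15)),p))
u,v=np.clip(c.astype(int),[100,75],[540,405])
A=cv2.resize(w[v-75:v+75,u-100:u+100],(400,300),interpolation=cv2.INTER_CUBIC)
c=proj("side",tw((-.1,0,.12))).astype(int);print(c)
B=cv2.resize(s[c[1]-60:c[1]+60,c[0]-80:c[0]+80],(400,300),interpolation=cv2.INTER_CUBIC)
C=cv2.resize(w,(400,300));D=cv2.resize(s,(400,300))
cv2.imwrite("pics/final.png",np.vstack([np.hstack([A,B]),np.hstack([C,D])]))
```

```text
t 26.2 pos [ 0.4521 -0.0432  0.2846] rot [-0.9975 -0.0708  0.0024] [-0.0024  0.0011 -1.    ] F [-0.9228  0.9691 -0.1894] w 0.022656166267748617 box [-0.0891  0.0002  0.2846]
[323.8132 212.7937] [561.9886 233.9543] [ 85.1305 233.9334]
[329 221]
```

View pics/final.png

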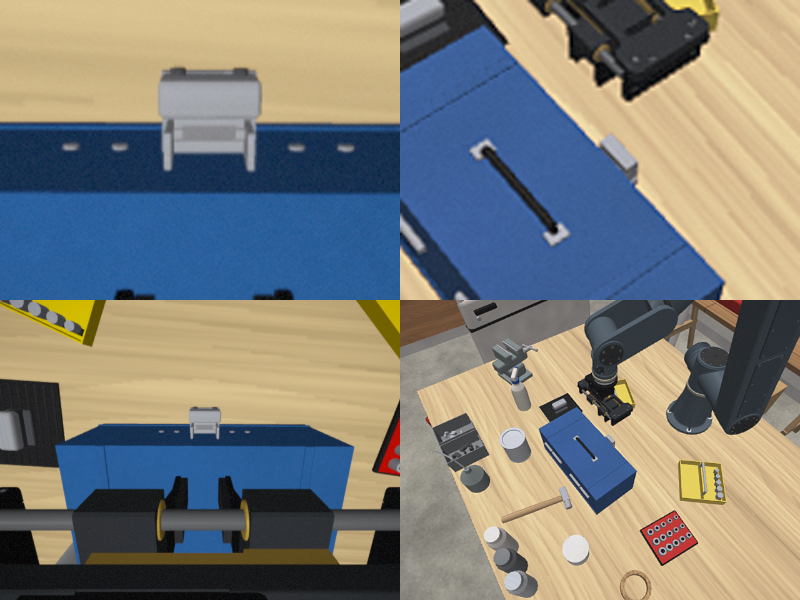

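```bash
python3 -c "
from rig import robot
print(robot.get_obs()['time']);print(robot.hand_in())"
```

```text
26.3
the job is handed in; nothing more can be done
None
```

The job is done and handed in at about 26 s of the 72 s allowed. I can't confirm by sight that the catch snapped in, because the bolt itself wasn't visible.

**What I did:** I slid the till to the −y end by its handle and lifted the dolly out. I lowered the dolly gently onto the mat (about 6 N at contact), then slid the till back against the +y wall. I then swung the lid over from behind and pressed its front edge down at the middle.

**Last checks:**
- **Dolly:** it stands on its foot near the middle of the mat.
- **Till:** a close-up showed its rim against the +y wall with no gap, and the tin and spanner still inside. Pushing force rose to about 20 N at the end stop.
- **Lid:** it came to a hard stop at 29 N with its top at 150 mm, the shut height. It stayed there after the arm drew back, and its front corners matched the shut position in the image. The press was well above the roughly 10 N the catch needs.
- **Other things:** the sanding block, tins, hammer, bottle and tape looked unmoved.

**Disagreement:** with the wrist turned round, the camera read about 3 mm to one side compared with the top view. I allowed for this when gripping the dolly.

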